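# Open the lift-and-slide hatch and stow the stapler

### The arm

A 7-joint arm with a two-finger parallel gripper is mounted at the origin on a cart in front of the work surface, level with it; the furniture and walls round the work are solid. World frame = base frame: x ahead of the robot, y to its left, z up, the work surface at z = 0. Lengths are in m, angles in degrees, forces in N, time in s.
With the tool pointing down it reaches from about 0.425 to 0.875 m from the base axis. Payload 4.7 kg.
Tool frame: the origin (TCP) lies on the mounting face of the last link; the fingertips stand 182 mm ahead of it and the grasp point (between the pads) lies 164 mm ahead of it; z points along the fingers, y is the line along which they close (so a half turn about z gives the same grasp; the last joint's range is limited). The gripper opens to 87 mm and grips with 3 to 60 N. Pads are 19 mm wide; open, the fingers measure 117 mm over their backs; the gripper's body (75 mm by 190 mm) begins 51 mm behind the grasp point.
Start: joints at [67.5, 18.392, -4.016, 83.108, 1.295, 78.541, -3.26], TCP at [0.257, -0.597, 0.405] pointing down, gripper open.
Joint ranges: [-163.93, 163.93], [-17.29, 119.83], [-79.2, 71.16], [3.27, 140.29], [-89.18, 269.18], [5.43, 117.66], [-154.24, 154.24]. Speed limits (degrees/s): [147.25, 147.25, 180, 180, 180, 180, 180].

### API

Orientations are given as [roll, pitch, yaw] about the fixed x, y, z axes, in that order (R = Rz(yaw) Ry(pitch) Rx(roll)).
In Python, from cell import env gives the robot as it stands.
- The arm moves only by the tool servo_tool, never from a script. Its argument "plan" is a list of rows, each an object with "xyz": the shift along the tool's x, y, z in cm, a list of three; "twist": the turn, a rotation vector about the tool's x, y, z in degrees, a list of three; "jaw": the closure, from 0 (fully open) to 1 (shut). In form: [{"xyz": [x, y, z], "twist": [wx, wy, wz], "jaw": jaw}, ...]. A call has 1 to 10 rows; each row is the pose to reach, as a shift and turn from the pose commanded when the call began, along the tool's axes at that moment; what a row does not reach only later rows make up. A row lasts 1/12 s, in which the tool goes at most 41.7 mm and 7.16 degrees, less where a joint would pass 70% of its speed; a pose out of reach is approached as far as the arm can. A call with a gripper value outside its range is refused whole. The fingers move at their own pace and stop on an object; "newtons" is the grip in N (left out, the last holds). Time passes only in rows, so rows that repeat a pose let the fingers close. It gives the time, the measured TCP pose, the force, the opening and the grip force at its end, in the units of the state.
- env.get_obs(): the state, without advancing time (a new reading comes with each control period).
- env.read_camera(name): name is "side" or "top" or "wrist"; returns a dict with "img" (480x640x3 uint8, red, green, blue), "camera_matrix" (3x3 intrinsics, pixels), "R" (3x3) and "t" (3): a world point X has camera coordinates R X + t. Camera axes: x right, y down, z forward; pixel columns grow to the right and rows downward; lengths in m; the calibration is good to about 2 mm. The wrist camera is an equidistant fisheye: a pixel r from the principal point sees the ray r / f radians off the axis. A picture is of the moment at which its call begins. There is no depth.
- env.sign_off(): hands the job in; it is judged then, once.
The state is a dict: "time_s": time; "qpos": joint angles; "joint_velocities": joint speeds; "effort": joint torques, N m; "tool_pos": TCP position; "tool_rot": TCP orientation; "force": force on the tool from outside, world axes, zero at the start; "wrist_torque": the same for the moment, N m; "grip_width": finger opening in m; "grasp_force": force on a finger pad.
Only numpy, scipy, OpenCV 4.12 (cv2) and the standard library are available. Lean on these libraries where they do the work, as an engineer would, in place of code of your own. Each camera call takes 0.05 s, during which the arm holds its last target. There are 200 camera calls.

### The job

Put the stapler away in the tool well: lift the blue hatch off its seat, slide it along its channels until it meets the yellow end stop, and set it down flat behind the two catch ribs so that it stays open. Then set the stapler on its base on the floor of the well and let go. Do not force the hatch when it meets resistance, and do not disturb the tape roll, the jar or the jar lid nearby.

Things in the scene. Friction and masses are not known exactly. Their poses are not given: they have to be found in the camera images.
- tool_well: Fixed grey box, 192 (x) x 270 (y) x 91 mm high; origin at the centre of its underside, z up, long axis y. Deck 62 mm above the origin. Along both x sides runs an aluminium C-channel (walls at x = +-90 mm, lips over |x| > 80 mm, lip undersides 25 mm and tops 29 mm above the deck), capped at both ends: the hatch cannot be taken out.
- well_mouth (a point): Centre of the well's opening, at deck level, 78 mm from the tool_well origin towards its -y. The opening is 156 (x) x 88 (y) mm; the well is 58 mm deep (floor 4 mm above the tool_well origin). The hatch covers it at the start.
- hatch: Blue hatch, loose in the channels, 0.3 to 0.65 kg. Origin: centre of the underside of its plug, axes as the tool_well's. Plug 152 x 84 (y) x 10 mm; over it a flange plate 176 x 84 x 5 mm whose side edges run in the channels. Seated at the start: origin at (0, -78, 52) mm in the tool_well frame. It slides towards the tool_well's +y; parked, its origin is at z = 62 mm.
- hatch_handle (a point): Centre of the hatch's black grip bar, 47 mm above the hatch origin. Bar 14 mm wide (y), 14 mm high, along x, 56 mm clear between its end posts, 25 mm free below. Raised 10 mm, the hatch clears the deck; 14 mm, the catch ribs too; at 20 mm its flange meets the channel lips and goes no higher. Lift it level: it can tip in the grip.
- park_mid (a point): Point on the tool_well's deck 47.5 mm from its origin towards +y: middle of the range in which the yellow keeper is clamped, and of the parked hatch (27.5 mm either way in y; no reading tells where): stop bar 140 mm long (x), 20 mm high; 87 mm before it two catch ribs, 4 mm high, 6 mm wide, at x = +-62 mm. The 84 mm plug drops between with 3 mm play; set down short, it rides tilted on them.
- stapler: Hand stapler, grey top and black base, 32 (x) x 137 (y) x 44 (z) mm, 0.24 kg; origin at the centre of its underside, its length along its own y. It stands on the table on its base. It fits the well only with its length along the tool_well's x.
- tape_roll: Roll of brown parcel tape, 66 mm across, 48 mm high; bystander, leave alone. Origin at the centre of its underside.
- jar_18: Full glass jar with black and silver lid, 69 mm across, 112 mm high; bystander, leave alone. Origin at the centre of its underside.
- lid_0: Loose jar lid, black top and silver rim, 65 mm across, 16 mm high; bystander, leave alone. Origin at the centre of its underside.
There are look-alikes about, which are no part of the job. Several things have the shape of the hatch; the one meant has the colours described above.

How it is judged (in metres and radians):
On the way, in this order (a step that is already met when the one before it is completed fails the run):
1. the hatch is lifted off its seat, clear of the deck, still over the well (z of hatch in the frame of tool_well above 0.0625 m and y of hatch in the frame of tool_well below -0.068 m), for 0.05 s.
2. the hatch is parked: flat on the deck between catch ribs and stop, and let go (z of hatch in the frame of tool_well below 0.0635 m and y of hatch in the frame of tool_well above 0.005 m and angle between the z axis of hatch and the z axis of tool_well, either way round below 0.02 rad and contact force between the fingers and hatch below 0.1 N), for 0.2 s.
At the end, for the whole second after the job is handed in: The hatch lies flat on the deck (within 1.5 mm and 0.02 rad) between the keeper's catch ribs and its stop, and the stapler stands on its base (upright within 0.1 rad) on the floor of the well, within the opening; both at rest and released (z of hatch in the frame of tool_well below 0.0635 m and y of hatch in the frame of tool_well above 0.005 m and angle between the z axis of hatch and the z axis of tool_well, either way round below 0.02 rad and z of stapler in the frame of tool_well between 0 and 0.01 m and y of stapler in the frame of tool_well between -0.116 and -0.04 m and angle between stapler's own z axis and vertical below 0.1 rad and linear speed of each of stapler, hatch below 0.02 m/s); the robot touches nothing.
It fails at once if the raised hatch is forced against the channels or the keeper (over 30 N) (contact force between hatch and tool_well above 30 N and z of hatch in the frame of tool_well above 0.0645 m).
It fails at once if the hatch is pressed hard against the tool well at any time (over 70 N) (contact force between hatch and tool_well above 70 N).
It fails at once if the tape roll is moved by more than 20 mm (distance of tape_roll from where it was at the start of the episode above 0.02 m).
It fails at once if the jar is moved by more than 20 mm (distance of jar_18 from where it was at the start of the episode above 0.02 m).
It fails at once if the jar lid is moved by more than 20 mm (distance of lid_0 from where it was at the start of the episode above 0.02 m).
It also fails if it takes over 53 s, if anything falls off the work surface, if the arm or the gripper's body presses on something with over 40 N, if the wrist force passes 120 N, or if a joint passes its speed limit or range.

## Working session

There is one attempt and no reset: what is moved stays moved. The work goes in short steps, Python scripts to look and compute and a tool call to move; the robot and the scene stay as the last step left them, time stands still between calls to the robot, and variables do not carry over. Pictures are saved under pics/ and viewed, at most 10 in all, crops included, and the job is handed in when it is done.

Besides the shell and the picture viewer there is one more tool, called after ">>>" by a JSON object that holds its "name" and its "arguments", one argument or row to a line. servo_tool: Moves the arm, as the interface text tells. Its arguments: {"type":"object","properties":{"plan":{"type":"array","items":{"type":"object","properties":{"xyz":{"type":"array","items":{"type":"number"}},"twist":{"type":"array","items":{"type":"number"}},"jaw":{"type":"number"}}}},"newtons":{"type":"number"}},"required":["plan"]}

```bash
mkdir -p pics; ls
python3 - <<'E'
from cell import env
import cv2,numpy as np
print(env.get_obs())
for n in("top","side"):
    c=env.read_camera(n);cv2.imwrite(f"pics/{n}0.png",c["img"][:,:,::-1]);np.savez(f"{n}0.npz",**c)
    print(n,c["camera_matrix"].tolist(),c["R"].tolist(),c["t"], -c["R"].T@c["t"])
E
```

```text
pics
{'time_s': 0.0, 'qpos': array([67.4987134 , 18.44085701, -4.01432015, 83.17486397,  1.29390794,
       78.54056918, -3.260361  ]), 'joint_velocities': array([ 0.06772676, -0.07518706, -0.04774917, -0.07388978, -0.01114186,
        0.06804337,  0.02060584]), 'effort': array([-3.08963001e-05, -4.91299975e+01, -4.03929558e-01, -3.12531567e+01,
       -6.38940535e-02,  4.36324789e-02,  1.99101046e-04]), 'tool_pos': array([ 0.25708265, -0.59678127,  0.40364096]), 'tool_rot': array([-1.79888887e+02,  5.03920617e-03,  2.33093119e+01]), 'force': array([ 0.23127053, -0.13600546, -0.83904972]), 'wrist_torque': array([0.0511256 , 0.02556335, 0.00469618]), 'grasp_force': 0.0, 'grip_width': 0.08724470613079346}
top [[492.32659426900875, 0.0, 319.4517610006865], [0.0, 492.32659426900875, 238.49684680358598], [0.0, 0.0, 1.0]] [[-0.029638020233888483, -0.9995098442203716, 0.010082611922717094], [-0.9825717907097073, 0.027280957864856615, -0.18387067585532668], [0.18350548726982063, -0.015356452863354072, -0.9828987310487899]] [-0.00516894  0.59732552  1.28549959] [ 0.35086578 -0.0017213   1.37339868]
side [[471.3829105938375, 0.0, 322.5709563658368], [0.0, 471.3829105938375, 242.44414329673828], [0.0, 0.0, 1.0]] [[-0.9995364594235239, 0.030165512776680246, -0.004111948687161176], [0.01717755864006608, 0.4472850433191661, -0.894226493402057], [-0.025135587565302632, -0.8938826163775038, -0.447595878416966]] [0.56637172 0.07418626 1.45171255] [0.60132449 1.24739332 0.71844877]
```

View pics/top0.png

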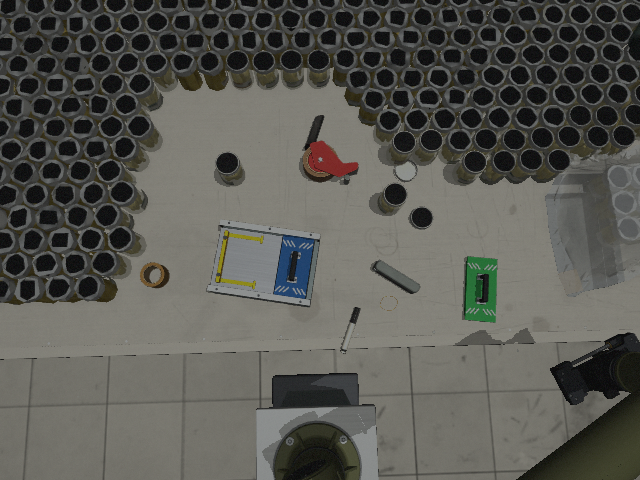

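View pics/side0.png

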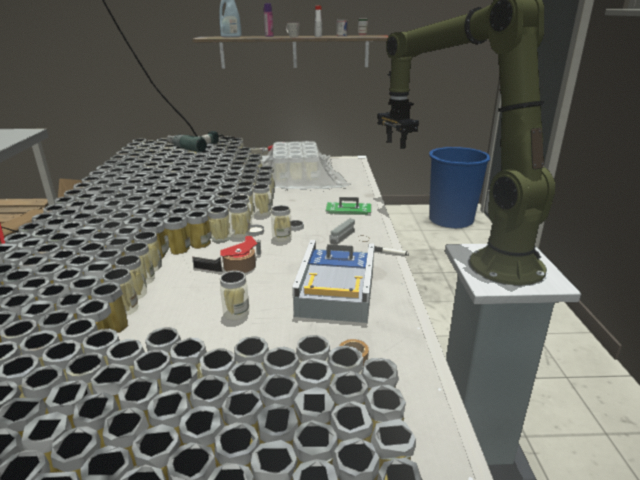

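The top view shows the candidates. For the hatch: the blue one in the well at (296,267), and the green look-alike at (481,290). For the stapler: the grey bar at (395,277), the marker at (350,330), and the red tape dispenser at (325,160). I choose the blue hatch and the grey stapler. The yellow stop is at about (222,260), so the well's +y is image-left.

```bash
cat > h.py <<'E'
import numpy as np,cv2
def ray(c,uv,z):
    K,R,t=c["camera_matrix"],c["R"],c["t"]; o=-R.T@t
    uv=np.atleast_2d(uv).astype(float)
    d=np.c_[(uv-K[:2,2])/K[0,0],np.ones(len(uv))]@R
    return o+d*((z-o[2])/d[:,2:])
def comp(m,near):
    n,l,s,ce=cv2.connectedComponentsWithStats(m.astype(np.uint8))
    ok=[i for i in range(1,n) if s[i,4]>60]
    i=min(ok,key=lambda i:np.hypot(*(ce[i]-near)));return (l==i).astype(np.uint8)
E
python3 - <<'E'
from h import *
c=dict(np.load("top0.npz"));im=c["img"];hsv=cv2.cvtColor(im,cv2.COLOR_RGB2HSV)
H,S,V=[hsv[...,i].astype(int) for i in range(3)]
roi=np.zeros(H.shape,bool);roi[215:312,200:325]=1
b=(H>95)&(H<125)&(S>110)&(V>60)&roi
pts=np.argwhere(b)[:,::-1];r=cv2.minAreaRect(pts.astype(np.float32));print("blue",r,ray(c,cv2.boxPoints(r),.067).round(4).tolist())
y=(H>18)&(H<35)&(S>120)&roi
pts=np.argwhere(y)[:,::-1];r=cv2.minAreaRect(pts.astype(np.float32));print("yel",r,ray(c,cv2.boxPoints(r),.07).round(4).tolist())
roi2=np.zeros(H.shape,bool);roi2[250:305,282:312]=1
k=comp((V<45)&roi2,(294,266));ys,xs=np.nonzero(k);r=cv2.minAreaRect(np.c_[xs,ys].astype(np.float32))
print("handle",r,ray(c,[r[0]],.106),ray(c,cv2.boxPoints(r),.106).round(4).tolist())
roi3=np.zeros(H.shape,bool);roi3[250:305,360:430]=1
print(hsv[277,390:400].tolist(),hsv[277,425].tolist())
st=comp((V<118)&roi3,(395,277));ys,xs=np.nonzero(st);r=cv2.minAreaRect(np.c_[xs,ys].astype(np.float32))
print("stap",r,ray(c,[r[0]],.03),ray(c,cv2.boxPoints(r),.03).round(4).tolist())
cr=im[205:320,190:430,::-1];cv2.imwrite("pics/crop.png",cv2.resize(cr,None,fx=3.3,fy=3.3,interpolation=cv2.INTER_CUBIC))
E
```

```text
blue ((293.62713623046875, 266.17340087890625), (31.399810791015625, 60.366703033447266), 8.746161460876465) [[0.4501, 0.1036, 0.067], [0.61, 0.0768, 0.067], [0.5946, -0.0067, 0.067], [0.4351, 0.0219, 0.067]]
yel ((238.973388671875, 258.7779846191406), (39.62264633178711, 53.11576843261719), 9.865806579589844) [[0.4861, 0.2577, 0.07], [0.6268, 0.2346, 0.07], [0.6052, 0.1296, 0.07], [0.4652, 0.1548, 0.07]]
handle ((292.9189453125, 265.4864807128906), (5.589565277099609, 29.591815948486328), 9.462322235107422) [[0.51828065 0.04931208 0.106     ]] [[0.482, 0.0634, 0.106], [0.5578, 0.0494, 0.106], [0.555, 0.0351, 0.106], [0.4792, 0.0492, 0.106]]
[[60, 16, 64], [66, 16, 82], [54, 14, 90], [65, 15, 100], [45, 11, 97], [50, 16, 96], [53, 11, 93], [65, 16, 95], [66, 13, 95], [60, 13, 98]] [27, 20, 128]
stap ((394.786865234375, 276.8442687988281), (53.971595764160156, 14.53548526763916), 31.759479522705078) [[ 0.48907771 -0.22592981  0.03      ]] [[0.5133, -0.1536, 0.03], [0.5469, -0.1763, 0.03], [0.465, -0.2979, 0.03], [0.432, -0.2748, 0.03]]
```

View pics/crop.png

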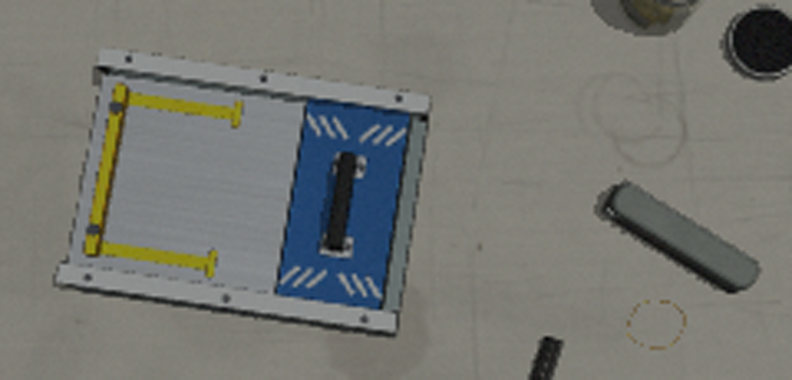

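The crop shows the blue hatch with a black bar (handle centre near full-frame pixel (293,265)), and the yellow ribs and stop clamped far towards +y. The grey stapler is centred at (395,277). The sizes check out (blue 162x85 mm, stapler about 145 mm long), and the well's yaw is about -10°. I'm moving to a hover over the handle.

>>> {"name": "servo_tool", "arguments": {
  "plan": [
    {"xyz": [8,-8,1],"twist": [0,0,7],"jaw": 0.3},
    {"xyz": [10,-10,1],"twist": [0,0,14],"jaw": 0.3},
    {"xyz": [25,-24.5,2],"twist": [0,0,21],"jaw": 0.3},
    {"xyz": [25,-24.5,2],"twist": [0,0,28],"jaw": 0.3},
    {"xyz": [25,-24.5,2],"twist": [0,0,33.3],"jaw": 0.3},
    {"xyz": [25,-24.5,2],"twist": [0,0,33.3],"jaw": 0.3},
    {"xyz": [25,-24.5,2],"twist": [0,0,33.3],"jaw": 0.3},
    {"xyz": [25,-24.5,2],"twist": [0,0,33.3],"jaw": 0.3},
    {"xyz": [25,-24.5,2],"twist": [0,0,33.3],"jaw": 0.3},
    {"xyz": [25,-24.5,2],"twist": [0,0,33.3],"jaw": 0.3}
  ]
}}

```text
time_s: 0.93
tool_pos: [0.3919, -0.2678, 0.3845]
tool_rot: [-179.9, 0.0, -9.5]
force: [-0.2, 0.2, -0.4]
grip_width: 0.0609
grasp_force: 0.0
```

>>> {"name": "servo_tool", "arguments": {
  "plan": [
    {"xyz": [6.9,-33.5,2.1],"jaw": 0.3},
    {"xyz": [6.9,-33.5,2.1],"jaw": 0.3},
    {"xyz": [6.9,-33.5,2.1],"jaw": 0.3},
    {"xyz": [6.9,-33.5,2.1],"jaw": 0.3},
    {"xyz": [6.9,-33.5,2.1],"jaw": 0.3},
    {"xyz": [6.9,-33.5,2.1],"jaw": 0.3},
    {"xyz": [6.9,-33.5,2.1],"jaw": 0.3},
    {"xyz": [6.9,-33.5,2.1],"jaw": 0.3},
    {"xyz": [6.9,-33.5,2.1],"jaw": 0.3},
    {"xyz": [6.9,-33.5,2.1],"jaw": 0.3}
  ]
}}

```text
validation failed for argument at $.pl...
```

Run:
```python
from cell import env
import cv2,numpy as np
o=env.get_obs();print(o["time_s"],o["tool_pos"],o["tool_rot"])
c=env.read_camera("wrist");np.savez("w0.npz",**c);cv2.imwrite("pics/w0.png",c["img"][:,:,::-1])
print(c["camera_matrix"].round(1).tolist(),c["R"].round(3).tolist(),-c["R"].T@c["t"])
```

```text
0.9333 [ 0.39193669 -0.26783379  0.3844917 ] [-1.79919086e+02  7.70287778e-03 -9.49102994e+00]
[[371.6, 0.0, 316.4], [0.0, 371.6, 234.6], [0.0, 0.0, 1.0]] [[-0.165, -0.986, -0.002], [-0.941, 0.156, 0.301], [-0.297, 0.052, -0.953]] [ 0.47526879 -0.28233004  0.36417683]
```

View pics/w0.png

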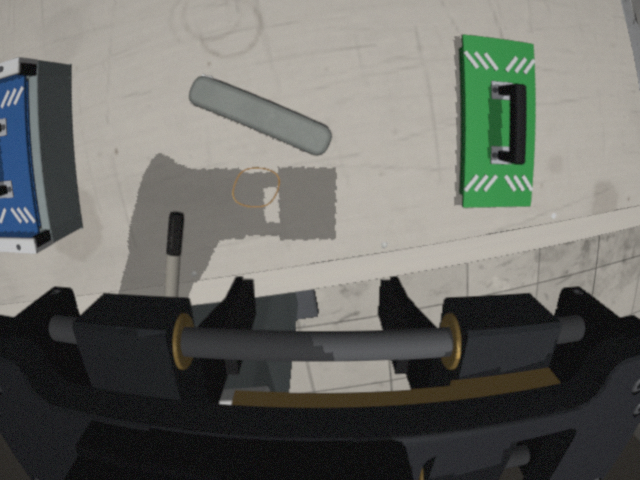

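The move was refused because every row needs a twist. The wrist picture shows the stapler, with ends at (195,88) and (328,143), and the green look-alike at (498,120). I'll measure the stapler from this view later and move now.

>>> {"name": "servo_tool", "arguments": {
  "plan": [
    {"xyz": [6.9,-33.5,2.1],"twist": [0,0,0],"jaw": 0.3},
    {"xyz": [6.9,-33.5,2.1],"twist": [0,0,0],"jaw": 0.3},
    {"xyz": [6.9,-33.5,2.1],"twist": [0,0,0],"jaw": 0.3},
    {"xyz": [6.9,-33.5,2.1],"twist": [0,0,0],"jaw": 0.3},
    {"xyz": [6.9,-33.5,2.1],"twist": [0,0,0],"jaw": 0.3},
    {"xyz": [6.9,-33.5,2.1],"twist": [0,0,0],"jaw": 0.3},
    {"xyz": [6.9,-33.5,2.1],"twist": [0,0,0],"jaw": 0.3},
    {"xyz": [6.9,-33.5,2.1],"twist": [0,0,0],"jaw": 0.3},
    {"xyz": [6.9,-33.5,2.1],"twist": [0,0,0],"jaw": 0.3},
    {"xyz": [6.9,-33.5,2.1],"twist": [0,0,0],"jaw": 0.3}
  ]
}}

```text
time_s: 1.82
tool_pos: [0.5166, 0.0473, 0.3633]
tool_rot: [-179.9, 0.0, -9.7]
force: [-0.1, 0.4, -0.1]
grip_width: 0.0611
grasp_force: 0.0
```

```bash
cat >> h.py <<'E'
def fray(c,uv,z):
    K,R,t=c["camera_matrix"],c["R"],c["t"]; o=-R.T@t
    p=(np.atleast_2d(uv).astype(float)-K[:2,2])/K[0,0]; r=np.linalg.norm(p,axis=1,keepdims=True)
    d=np.c_[p/r*np.sin(r),np.cos(r)]@R
    return o+d*((z-o[2])/d[:,2:])
E
python3 - <<'E'
from cell import env
from h import *
o=env.get_obs();print(o["time_s"],o["tool_pos"],o["tool_rot"])
w=dict(np.load("w0.npz"));hsv=cv2.cvtColor(w["img"],cv2.COLOR_RGB2HSV);roi=np.zeros(hsv.shape[:2],bool);roi[60:165,180:340]=1
print(hsv[115,260],hsv[70,300],hsv[158,250])
V=hsv[...,2].astype(int); k=comp((V<150)&roi,(260,115));k[155:]=0
cn=max(cv2.findContours(k,0,1)[0],key=cv2.contourArea)
P=fray(w,cn[:,0],.040)[:,:2];r=cv2.minAreaRect((P*1000).astype(np.float32));print("stapler",r,cv2.boundingRect(cn))
c=env.read_camera("wrist");np.savez("w1.npz",**c);cv2.imwrite("pics/w1.png",c["img"][:,:,::-1])
E
```

```text
1.8167 [0.51663848 0.04729183 0.36330815] [-1.79895877e+02  4.42628272e-02 -9.71775752e+00]
[ 53   8 132] [ 20  17 177] [ 20  17 180]
stapler ((490.847900390625, -233.08547973632812), (135.02899169921875, 30.6580810546875), 55.725494384765625) (188, 76, 145, 79)
```

View pics/w1.png

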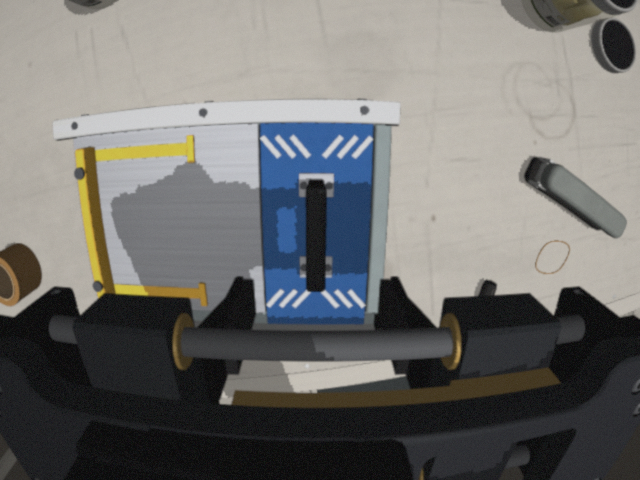

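The wrist view shows the handle bar from (317,182) to (315,290), the hatch's +y edge at (260,~220), the ribs at (190,148) and (204,293), and the stop bar's inner face at (~97,155) to (~105,290).

Run:
```python
from h import *
c=dict(np.load("w1.npz"));im=c["img"];hsv=cv2.cvtColor(im,cv2.COLOR_RGB2HSV)
V=hsv[...,2].astype(int);roi=np.zeros(V.shape,bool);roi[178:296,302:330]=1
k=comp((V<45)&roi,(316,236));ys,xs=np.nonzero(k)
for v in (200,220,250,270,285): print(v,xs[ys==v].min(),xs[ys==v].max())
cn=max(cv2.findContours(k,0,1)[0],key=cv2.contourArea)[:,0]
r=cv2.minAreaRect((fray(c,cn,.106)[:,:2]*1000).astype(np.float32));print("bar",r)
H,S=hsv[...,0].astype(int),hsv[...,1].astype(int)
yl=(H>18)&(H<35)&(S>120)
a=-9.7*np.pi/180;ex=np.array([np.cos(a),np.sin(a)]);ey=np.array([-np.sin(a),np.cos(a)])
bc=np.array(r[0])/1000
def wf(uv,z): P=fray(c,uv,z)[:,:2]-bc;return (np.c_[P@ex,P@ey]*1000).round(1).tolist()
# rib: rightmost yellow px in rib rows
for rows in ((138,160),(284,305)):
    ys,xs=np.nonzero(yl[rows[0]:rows[1],170:225]);print("rib right edge",xs.max()+170,wf([[xs.max()+171,ys[xs==xs.max()].mean()+rows[0]]],.066))
for v in (180,220,260):
    xs=np.nonzero(yl[v,60:130])[0]+60;print("stop",v,xs.min(),xs.max(),wf([[xs.min(),v],[xs.max()+1,v]],.082),wf([[xs.max()+1,v]],.062))
bl=(H>95)&(H<125)&(S>110)
for v in (160,230,290):
    xs=np.nonzero(bl[v,240:400])[0]+240;print("blue",xs.min(),xs.max(),wf([[xs.min(),v],[xs.max()+1,v]],.067))
```

```text
200 306 325
220 307 325
250 307 324
270 306 324
285 307 323
bar ((523.9953002929688, 46.55961608886719), (13.133994102478027, 77.99315643310547), 79.82511901855469)
rib right edge 193 [[58.8, 93.7]]
rib right edge 206 [[-70.4, 94.4]]
stop 180 78 96 [[41.5, 195.6], [40.4, 175.6]] [[37.5, 189.1]]
stop 220 83 100 [[7.3, 196.1], [7.0, 176.8]] [[1.6, 190.4]]
stop 260 90 107 [[-28.7, 196.3], [-28.2, 176.5]] [[-36.3, 190.1]]
blue 260 372 [[48.3, 41.8], [48.3, -42.6]]
blue 263 368 [[-6.4, 41.4], [-6.4, -41.4]]
blue 265 365 [[-58.4, 42.3], [-58.3, -41.4]]
```

>>> {"name": "servo_tool", "arguments": {
  "plan": [
    {"xyz": [0.7,0,3],"twist": [0,0,0.4],"jaw": 0.3},
    {"xyz": [0.7,0,6],"twist": [0,0,0.4],"jaw": 0.3},
    {"xyz": [0.7,0,8],"twist": [0,0,0.4],"jaw": 0.3},
    {"xyz": [0.7,0,9.3],"twist": [0,0,0.4],"jaw": 0.3},
    {"xyz": [0.7,0,10],"twist": [0,0,0.4],"jaw": 0.3},
    {"xyz": [0.7,0,10],"twist": [0,0,0.4],"jaw": 0.3},
    {"xyz": [0.7,0,10],"twist": [0,0,0.4],"jaw": 0.3}
  ],
  "newtons": 40
}}

```text
time_s: 2.45
tool_pos: [0.523, 0.0421, 0.264]
tool_rot: [180.0, -0.0, -10.5]
force: [-0.1, 0.3, -0.4]
grip_width: 0.0612
grasp_force: 0.0
```

>>> {"name": "servo_tool", "arguments": {
  "plan": [
    {"xyz": [0,0,0],"twist": [0,0,0],"jaw": 0.6},
    {"xyz": [0,0,0],"twist": [0,0,0],"jaw": 0.8},
    {"xyz": [0,0,0],"twist": [0,0,0],"jaw": 1},
    {"xyz": [0,0,0],"twist": [0,0,0],"jaw": 1},
    {"xyz": [0,0,0],"twist": [0,0,0],"jaw": 1},
    {"xyz": [0,0,0],"twist": [0,0,0],"jaw": 1},
    {"xyz": [0,0,0],"twist": [0,0,0],"jaw": 1},
    {"xyz": [0,0,0],"twist": [0,0,0],"jaw": 1}
  ]
}}

```text
time_s: 3.12
tool_pos: [0.5229, 0.0443, 0.2638]
tool_rot: [-179.9, -0.0, -10.4]
force: [-0.8, 4.8, 2.5]
grip_width: 0.0159
grasp_force: 3.6
```

>>> {"name": "servo_tool", "arguments": {
  "plan": [
    {"xyz": [0,-0.2,0],"twist": [0,0,0],"jaw": 1},
    {"xyz": [0,-0.2,0],"twist": [0,0,0],"jaw": 1},
    {"xyz": [0,-0.2,0],"twist": [0,0,0],"jaw": 1},
    {"xyz": [0,-0.2,0],"twist": [0,0,0],"jaw": 1}
  ]
}}

```text
time_s: 3.45
tool_pos: [0.5231, 0.0458, 0.2638]
tool_rot: [180.0, 0.0, -10.4]
force: [-1.4, 0.7, 2.8]
grip_width: 0.0138
grasp_force: 40.0
```

>>> {"name": "servo_tool", "arguments": {
  "plan": [
    {"xyz": [0,0,-0.3],"twist": [0,0,0],"jaw": 1},
    {"xyz": [0,0,-0.6],"twist": [0,0,0],"jaw": 1},
    {"xyz": [0,0,-0.9],"twist": [0,0,0],"jaw": 1},
    {"xyz": [0,0,-1.2],"twist": [0,0,0],"jaw": 1},
    {"xyz": [0,0,-1.4],"twist": [0,0,0],"jaw": 1},
    {"xyz": [0,0,-1.6],"twist": [0,0,0],"jaw": 1},
    {"xyz": [0,0,-1.7],"twist": [0,0,0],"jaw": 1},
    {"xyz": [0,0,-1.7],"twist": [0,0,0],"jaw": 1},
    {"xyz": [0,0,-1.7],"twist": [0,0,0],"jaw": 1}
  ]
}}

```text
time_s: 4.2
tool_pos: [0.5231, 0.0456, 0.2807]
tool_rot: [180.0, -0.0, -10.4]
force: [-0.7, 0.2, -4.9]
grip_width: 0.0137
grasp_force: 40.0
```

>>> {"name": "servo_tool", "arguments": {
  "plan": [
    {"xyz": [0,-0.6,0],"twist": [0,0,0],"jaw": 1},
    {"xyz": [0,-1.4,0],"twist": [0,0,0],"jaw": 1},
    {"xyz": [0,-2.2,0],"twist": [0,0,0],"jaw": 1},
    {"xyz": [0,-3,0],"twist": [0,0,0],"jaw": 1},
    {"xyz": [0,-3.8,0],"twist": [0,0,0],"jaw": 1},
    {"xyz": [0,-4.6,0],"twist": [0,0,0],"jaw": 1},
    {"xyz": [0,-5.4,0],"twist": [0,0,0],"jaw": 1},
    {"xyz": [0,-6,0],"twist": [0,0,0],"jaw": 1},
    {"xyz": [0,-6,0],"twist": [0,0,0],"jaw": 1}
  ]
}}

```text
time_s: 4.95
tool_pos: [0.534, 0.1067, 0.2808]
tool_rot: [-179.9, -0.0, -10.3]
force: [-0.4, 1.0, -4.3]
grip_width: 0.0137
grasp_force: 40.0
```

>>> {"name": "servo_tool", "arguments": {
  "plan": [
    {"xyz": [0,-0.8,0],"twist": [0,0,0],"jaw": 1},
    {"xyz": [0,-1.6,0],"twist": [0,0,0],"jaw": 1},
    {"xyz": [0,-2.4,0],"twist": [0,0,0],"jaw": 1},
    {"xyz": [0,-3.2,0],"twist": [0,0,0],"jaw": 1},
    {"xyz": [0,-4,0],"twist": [0,0,0],"jaw": 1},
    {"xyz": [0,-4.8,0],"twist": [0,0,0],"jaw": 1},
    {"xyz": [0,-5.5,0],"twist": [0,0,0],"jaw": 1},
    {"xyz": [0,-6.2,0],"twist": [0,0,0],"jaw": 1},
    {"xyz": [0,-6.8,0],"twist": [0,0,0],"jaw": 1},
    {"xyz": [0,-6.8,0],"twist": [0,0,0],"jaw": 1}
  ]
}}

```text
time_s: 5.78
tool_pos: [0.5462, 0.1734, 0.2808]
tool_rot: [-179.9, 0.0, -10.3]
force: [0.0, 0.4, -3.9]
grip_width: 0.0133
grasp_force: 40.0
```

>>> {"name": "servo_tool", "arguments": {
  "plan": [
    {"xyz": [0,-0.15,0],"twist": [0,0,0],"jaw": 1},
    {"xyz": [0,-0.3,0],"twist": [0,0,0],"jaw": 1},
    {"xyz": [0,-0.45,0],"twist": [0,0,0],"jaw": 1},
    {"xyz": [0,-0.6,0],"twist": [0,0,0],"jaw": 1},
    {"xyz": [0,-0.7,0],"twist": [0,0,0],"jaw": 1},
    {"xyz": [0,-0.7,0],"twist": [0,0,0],"jaw": 1}
  ]
}}

```text
time_s: 6.28
tool_pos: [0.5475, 0.1785, 0.2807]
tool_rot: [-180.0, -0.0, -10.4]
force: [0.3, 1.6, -4.1]
grip_width: 0.0135
grasp_force: 40.0
```

>>> {"name": "servo_tool", "arguments": {
  "plan": [
    {"xyz": [0,-0.1,0],"twist": [0,0,0],"jaw": 1},
    {"xyz": [0,-0.2,0],"twist": [0,0,0],"jaw": 1},
    {"xyz": [0,-0.3,0],"twist": [0,0,0],"jaw": 1},
    {"xyz": [0,-0.4,0],"twist": [0,0,0],"jaw": 1},
    {"xyz": [0,-0.5,0],"twist": [0,0,0],"jaw": 1}
  ]
}}

```text
time_s: 6.7
tool_pos: [0.5484, 0.1834, 0.2807]
tool_rot: [180.0, -0.0, -10.4]
force: [-0.1, -0.3, -3.6]
grip_width: 0.0137
grasp_force: 40.0
```

>>> {"name": "servo_tool", "arguments": {
  "plan": [
    {"xyz": [0,-0.1,0],"twist": [0,0,0],"jaw": 1},
    {"xyz": [0,-0.2,0],"twist": [0,0,0],"jaw": 1},
    {"xyz": [0,-0.2,0],"twist": [0,0,0],"jaw": 1}
  ]
}}

```text
time_s: 6.95
tool_pos: [0.5488, 0.1856, 0.2807]
tool_rot: [-180.0, -0.0, -10.4]
force: [-0.2, -0.8, -3.8]
grip_width: 0.0134
grasp_force: 40.0
```

>>> {"name": "servo_tool", "arguments": {
  "plan": [
    {"xyz": [0,-0.1,0],"twist": [0,0,0],"jaw": 1},
    {"xyz": [0,-0.15,0],"twist": [0,0,0],"jaw": 1},
    {"xyz": [0,-0.15,0],"twist": [0,0,0],"jaw": 1}
  ]
}}

```text
time_s: 7.2
tool_pos: [0.549, 0.1869, 0.2807]
tool_rot: [-180.0, 0.0, -10.4]
force: [-0.7, -0.1, -4.4]
grip_width: 0.0137
grasp_force: 40.0
```

>>> {"name": "servo_tool", "arguments": {
  "plan": [
    {"xyz": [0,-0.05,0],"twist": [0,0,0],"jaw": 1},
    {"xyz": [0,-0.1,0],"twist": [0,0,0],"jaw": 1},
    {"xyz": [0,-0.1,0],"twist": [0,0,0],"jaw": 1}
  ]
}}

```text
time_s: 7.45
tool_pos: [0.5492, 0.1879, 0.2807]
tool_rot: [-180.0, -0.0, -10.4]
force: [0.8, 0.4, -4.1]
grip_width: 0.0134
grasp_force: 40.0
```

>>> {"name": "servo_tool", "arguments": {
  "plan": [
    {"xyz": [0,-0.05,0],"twist": [0,0,0],"jaw": 1},
    {"xyz": [0,-0.1,0],"twist": [0,0,0],"jaw": 1},
    {"xyz": [0,-0.1,0],"twist": [0,0,0],"jaw": 1}
  ]
}}

```text
time_s: 7.7
tool_pos: [0.5494, 0.1889, 0.2807]
tool_rot: [180.0, 0.0, -10.4]
force: [-0.0, -0.0, -4.1]
grip_width: 0.0134
grasp_force: 40.0
```

>>> {"name": "servo_tool", "arguments": {
  "plan": [
    {"xyz": [0,-0.05,0],"twist": [0,0,0],"jaw": 1},
    {"xyz": [0,-0.1,0],"twist": [0,0,0],"jaw": 1},
    {"xyz": [0,-0.1,0],"twist": [0,0,0],"jaw": 1}
  ]
}}

```text
time_s: 7.95
tool_pos: [0.5496, 0.1899, 0.2807]
tool_rot: [-180.0, -0.0, -10.4]
force: [-0.6, -0.2, -4.8]
grip_width: 0.0136
grasp_force: 40.0
```

>>> {"name": "servo_tool", "arguments": {
  "plan": [
    {"xyz": [0,-0.05,0],"twist": [0,0,0],"jaw": 1},
    {"xyz": [0,-0.1,0],"twist": [0,0,0],"jaw": 1},
    {"xyz": [0,-0.1,0],"twist": [0,0,0],"jaw": 1}
  ]
}}

```text
time_s: 8.2
tool_pos: [0.5498, 0.1905, 0.2807]
tool_rot: [180.0, -0.0, -10.4]
force: [0.3, -1.8, -5.0]
grip_width: 0.0135
grasp_force: 40.0
```

>>> {"name": "servo_tool", "arguments": {
  "plan": [
    {"xyz": [0,-0.05,0],"twist": [0,0,0],"jaw": 1},
    {"xyz": [0,-0.1,0],"twist": [0,0,0],"jaw": 1},
    {"xyz": [0,-0.1,0],"twist": [0,0,0],"jaw": 1}
  ]
}}

```text
time_s: 8.45
tool_pos: [0.55, 0.191, 0.2807]
tool_rot: [179.9, 0.0, -10.4]
force: [-0.6, -2.3, -2.2]
grip_width: 0.0136
grasp_force: 40.0
```

Resistance: about -2 N, and the tool lags the command. That's contact with the stop. I'll back off to mid-play and lower gently.

>>> {"name": "servo_tool", "arguments": {
  "plan": [
    {"xyz": [0,0.15,0],"twist": [0,0,0],"jaw": 1},
    {"xyz": [0,0.28,0],"twist": [0,0,0],"jaw": 1},
    {"xyz": [0,0.28,0],"twist": [0,0,0],"jaw": 1},
    {"xyz": [0,0.28,0.15],"twist": [0,0,0],"jaw": 1},
    {"xyz": [0,0.28,0.3],"twist": [0,0,0],"jaw": 1},
    {"xyz": [0,0.28,0.45],"twist": [0,0,0],"jaw": 1},
    {"xyz": [0,0.28,0.5],"twist": [0,0,0],"jaw": 1},
    {"xyz": [0,0.28,0.5],"twist": [0,0,0],"jaw": 1}
  ]
}}

```text
time_s: 9.12
tool_pos: [0.5493, 0.189, 0.2754]
tool_rot: [180.0, 0.0, -10.4]
force: [0.5, -1.1, -4.7]
grip_width: 0.0136
grasp_force: 40.0
```

>>> {"name": "servo_tool", "arguments": {
  "plan": [
    {"xyz": [0,0,0.05],"twist": [0,0,0],"jaw": 1},
    {"xyz": [0,0,0.1],"twist": [0,0,0],"jaw": 1},
    {"xyz": [0,0,0.15],"twist": [0,0,0],"jaw": 1},
    {"xyz": [0,0,0.2],"twist": [0,0,0],"jaw": 1},
    {"xyz": [0,0,0.2],"twist": [0,0,0],"jaw": 1}
  ]
}}

```text
time_s: 9.53
tool_pos: [0.5495, 0.189, 0.2738]
tool_rot: [180.0, -0.0, -10.4]
force: [-0.1, 0.5, -4.2]
grip_width: 0.0138
grasp_force: 40.0
```

>>> {"name": "servo_tool", "arguments": {
  "plan": [
    {"xyz": [0,0,0.04],"twist": [0,0,0],"jaw": 1},
    {"xyz": [0,0,0.08],"twist": [0,0,0],"jaw": 1},
    {"xyz": [0,0,0.08],"twist": [0,0,0],"jaw": 1}
  ]
}}

```text
time_s: 9.78
tool_pos: [0.5494, 0.1891, 0.2738]
tool_rot: [180.0, -0.0, -10.4]
force: [-3.8, -2.0, 4.6]
grip_width: 0.0136
grasp_force: 40.0
```

The hatch touches at z exactly 10 mm above the seated grip, as it should when parked flat. Releasing and rising.

>>> {"name": "servo_tool", "arguments": {
  "plan": [
    {"xyz": [0,0,0],"twist": [0,0,0],"jaw": 0.7},
    {"xyz": [0,0,0],"twist": [0,0,0],"jaw": 0.5},
    {"xyz": [0,0,0],"twist": [0,0,0],"jaw": 0.4},
    {"xyz": [0,0,0],"twist": [0,0,0],"jaw": 0.4},
    {"xyz": [0,0,-1],"twist": [0,0,0],"jaw": 0.4},
    {"xyz": [0,0,-3],"twist": [0,0,0],"jaw": 0.4},
    {"xyz": [0,0,-6],"twist": [0,0,0],"jaw": 0.4},
    {"xyz": [0,0,-8],"twist": [0,0,0],"jaw": 0.4},
    {"xyz": [0,4,-9],"twist": [0,0,0],"jaw": 0.4},
    {"xyz": [0,5,-9],"twist": [0,0,0],"jaw": 0.4}
  ]
}}

```text
time_s: 10.62
tool_pos: [0.5412, 0.1368, 0.3665]
tool_rot: [179.9, -0.3, -10.5]
force: [1.5, -1.8, -1.9]
grip_width: 0.0518
grasp_force: 0.0
```

Run:
```python
from cell import env
from h import *
o=env.get_obs();print(o["time_s"],o["tool_pos"],o["tool_rot"])
c=env.read_camera("wrist");np.savez("w2.npz",**c);cv2.imwrite("pics/w2.png",c["img"][:,:,::-1])
```

```text
10.6167 [0.54124151 0.13682805 0.36645094] [179.91263653  -0.3222905  -10.51319599]
```

View pics/w2.png

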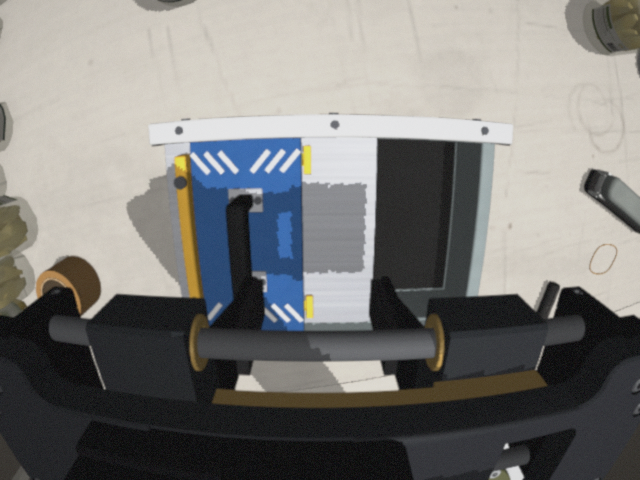

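The wrist view shows the hatch's -y edge at column 302, just inside the ribs at (307,160) and (309,308). The stop is at (183,220) and the well is open. Going to the stapler.

>>> {"name": "servo_tool", "arguments": {
  "plan": [
    {"xyz": [0.2,3,0],"twist": [0,0,-6.6],"jaw": 0.2},
    {"xyz": [0.4,7,0],"twist": [0,0,-13.2],"jaw": 0.2},
    {"xyz": [0.6,11,0],"twist": [0,0,-19.8],"jaw": 0.2},
    {"xyz": [0.8,15,1],"twist": [0,0,-26.4],"jaw": 0.2},
    {"xyz": [1,19,2],"twist": [0,0,-33],"jaw": 0.2},
    {"xyz": [1.2,23,3],"twist": [0,0,-39.6],"jaw": 0.2},
    {"xyz": [1.4,27,4],"twist": [0,0,-46.2],"jaw": 0.2},
    {"xyz": [1.6,31,5],"twist": [0,0,-52.8],"jaw": 0.2},
    {"xyz": [1.8,34.5,6],"twist": [0,0,-59.4],"jaw": 0.2},
    {"xyz": [1.8,37.3,6],"twist": [0,0,-66],"jaw": 0.2}
  ]
}}

```text
time_s: 11.5
tool_pos: [0.492, -0.2216, 0.3031]
tool_rot: [-179.9, -0.0, 54.8]
force: [0.9, 0.5, 0.2]
grip_width: 0.0697
grasp_force: 0.0
```

>>> {"name": "servo_tool", "arguments": {
  "plan": [
    {"xyz": [0,0,0],"twist": [0,0,0],"jaw": 0.2},
    {"xyz": [0,0,0],"twist": [0,0,0],"jaw": 0.2},
    {"xyz": [0,0,0],"twist": [0,0,0],"jaw": 0.2}
  ]
}}

```text
time_s: 11.75
tool_pos: [0.4929, -0.2199, 0.3042]
tool_rot: [-180.0, -0.1, 54.4]
force: [0.1, 1.1, -0.8]
grip_width: 0.0698
grasp_force: 0.0
```

Run:
```python
from cell import env
from h import *
o=env.get_obs();print(o["time_s"],o["tool_pos"],o["tool_rot"],o["qpos"][6])
t=dict(np.load("top0.npz"));print("jars/lids",ray(t,[[394,191]],.112),ray(t,[[421,217]],.016),ray(t,[[404,172]],.016))
w=dict(np.load("w2.npz"))
print("hatch rib-side edge, ribs, bar",fray(w,[[302,160],[303,300]],.077),fray(w,[[303,160],[304,307]],.066))
c=env.read_camera("wrist");np.savez("w3.npz",**c);cv2.imwrite("pics/w3.png",c["img"][:,:,::-1])
```

```text
11.75 [ 0.49290866 -0.21988667  0.30419659] [-1.79985291e+02 -6.57075291e-02  5.43980092e+01] -19.23280245276063
jars/lids [[ 0.70928462 -0.22338058  0.112     ]] [[ 0.65825803 -0.3124811   0.016     ]] [[ 0.79247485 -0.27238142  0.016     ]]
hatch rib-side edge, ribs, bar [[0.59982919 0.1357925  0.077     ]
 [0.48957263 0.15669316 0.077     ]] [[0.5986845  0.1356633  0.066     ]
 [0.47728869 0.15864871 0.066     ]]
```

View pics/w3.png

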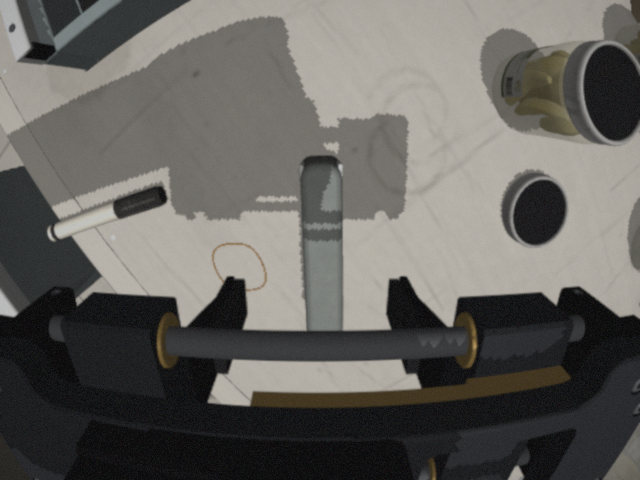

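Run:
```python
from cell import env
from h import *
o=env.get_obs();c=dict(np.load("w3.npz"))
V=cv2.cvtColor(c["img"],cv2.COLOR_RGB2HSV)[...,2].astype(int)
print([V[r,295:352:3].tolist() for r in (240,300)])
P=fray(c,[[302,185],[342,185],[304,250],[343,250],[306,310],[343,310]],.042)[:,:2]
M=(P[::2]+P[1::2])/2;print(M,np.linalg.norm(P[::2]-P[1::2],axis=1))
d=M[0]-M[2];d/=np.linalg.norm(d);print("axis",np.degrees(np.arctan2(d[1],d[0])))
e=fray(c,[[322,156],[322,165]],[.01])[:,:2];e2=fray(c,[[322,164]],.044)[0,:2]
print("ends",e,e2)
g=o["tool_pos"][:2];yaw=np.radians(o["tool_rot"][2]);tx=np.array([np.cos(yaw),np.sin(yaw)]);ty=np.array([np.sin(yaw),-np.cos(yaw)])
for q in list(M)+[e[0],e2,np.array([.491,-.233])]: print("tool-frame mm",((q-g)@tx*1000).round(1),((q-g)@ty*1000).round(1))
```

```text
[[182, 181, 130, 95, 107, 117, 100, 91, 110, 102, 102, 97, 121, 110, 87, 107, 167, 182, 179], [182, 179, 178, 150, 101, 115, 130, 126, 128, 128, 128, 128, 132, 129, 125, 112, 145, 178, 179]]
[[ 0.52123188 -0.18889513]
 [ 0.49577239 -0.22657681]
 [ 0.46910004 -0.26570478]] [0.02638139 0.02701687 0.02740859]
axis 55.83468413315296
ends [[ 0.53099422 -0.17593302]
 [ 0.52710349 -0.18139905]] [ 0.52940633 -0.17733616]
tool-frame mm 40.8 5.3
tool-frame mm -4.6 6.5
tool-frame mm -52.0 7.5
tool-frame mm 57.0 5.8
tool-frame mm 55.0 5.3
tool-frame mm -12.6 6.3
```

The wrist view shows the stapler along column 323 from row 157 downward, with the jar at (600,90) and the lid at (535,208), both well clear. Both stapler measurements agree within 2 mm. Descending.

>>> {"name": "servo_tool", "arguments": {
  "plan": [
    {"xyz": [-1.2,0.63,3],"twist": [0,0,-1.4],"jaw": 0.2},
    {"xyz": [-1.2,0.63,6],"twist": [0,0,-1.4],"jaw": 0.2},
    {"xyz": [-1.2,0.63,8.5],"twist": [0,0,-1.4],"jaw": 0.2},
    {"xyz": [-1.2,0.63,10],"twist": [0,0,-1.4],"jaw": 0.2},
    {"xyz": [-1.2,0.63,10.9],"twist": [0,0,-1.4],"jaw": 0.2},
    {"xyz": [-1.2,0.63,10.9],"twist": [0,0,-1.4],"jaw": 0.2},
    {"xyz": [-1.2,0.63,10.9],"twist": [0,0,-1.4],"jaw": 0.2}
  ],
  "newtons": 25
}}

```text
time_s: 12.38
tool_pos: [0.4914, -0.233, 0.1957]
tool_rot: [180.0, -0.0, 55.9]
force: [0.3, 0.5, 1.0]
grip_width: 0.0698
grasp_force: 0.0
```

>>> {"name": "servo_tool", "arguments": {
  "plan": [
    {"xyz": [0,0,0],"twist": [0,0,0],"jaw": 0.5},
    {"xyz": [0,0,0],"twist": [0,0,0],"jaw": 0.8},
    {"xyz": [0,0,0],"twist": [0,0,0],"jaw": 1},
    {"xyz": [0,0,0],"twist": [0,0,0],"jaw": 1},
    {"xyz": [0,0,0],"twist": [0,0,0],"jaw": 1},
    {"xyz": [0,0,0],"twist": [0,0,0],"jaw": 1},
    {"xyz": [0,0,0],"twist": [0,0,0],"jaw": 1}
  ]
}}

```text
time_s: 12.97
tool_pos: [0.4906, -0.2341, 0.1952]
tool_rot: [-180.0, 0.0, 55.8]
force: [-0.7, 1.0, 1.1]
grip_width: 0.031
grasp_force: 1.2
```

>>> {"name": "servo_tool", "arguments": {
  "plan": [
    {"xyz": [0,0,0],"twist": [0,0,0],"jaw": 1},
    {"xyz": [0,0,0],"twist": [0,0,0],"jaw": 1},
    {"xyz": [0,0,-1],"twist": [0,0,0],"jaw": 1},
    {"xyz": [0,0,-3],"twist": [0,0,0],"jaw": 1},
    {"xyz": [0,0,-6],"twist": [0,0,0],"jaw": 1},
    {"xyz": [0,0,-9],"twist": [0,0,0],"jaw": 1},
    {"xyz": [0,0,-12],"twist": [0,0,0],"jaw": 1},
    {"xyz": [0,0,-13],"twist": [0,0,0],"jaw": 1},
    {"xyz": [0,0,-13],"twist": [0,0,0],"jaw": 1}
  ]
}}

```text
time_s: 13.72
tool_pos: [0.4917, -0.2343, 0.3283]
tool_rot: [179.6, -0.0, 55.8]
force: [0.4, 0.1, -2.3]
grip_width: 0.0275
grasp_force: 25.0
```

>>> {"name": "servo_tool", "arguments": {
  "plan": [
    {"xyz": [2,-1,0],"twist": [0,0,5.5],"jaw": 1},
    {"xyz": [4.5,-2.4,0],"twist": [0,0,11],"jaw": 1},
    {"xyz": [7,-3.7,0],"twist": [0,0,17],"jaw": 1},
    {"xyz": [9.5,-5,0],"twist": [0,0,23],"jaw": 1},
    {"xyz": [12,-6.3,0],"twist": [0,0,29],"jaw": 1},
    {"xyz": [14.5,-7.6,0],"twist": [0,0,35],"jaw": 1},
    {"xyz": [17,-8.9,0],"twist": [0,0,41],"jaw": 1},
    {"xyz": [19,-10,0],"twist": [0,0,46],"jaw": 1},
    {"xyz": [20.5,-10.8,0],"twist": [0,0,50],"jaw": 1},
    {"xyz": [20.5,-10.8,0],"twist": [0,0,50],"jaw": 1}
  ]
}}

```text
time_s: 14.55
tool_pos: [0.5156, 0.0009, 0.3231]
tool_rot: [-179.8, 0.1, 6.1]
force: [-1.0, 1.0, -3.2]
grip_width: 0.0277
grasp_force: 25.0
```

>>> {"name": "servo_tool", "arguments": {
  "plan": [
    {"xyz": [0.4,-1.4,0],"twist": [0,0,5],"jaw": 1},
    {"xyz": [0.8,-2.9,0],"twist": [0,0,10],"jaw": 1},
    {"xyz": [1.2,-4,0],"twist": [0,0,14.5],"jaw": 1},
    {"xyz": [1.2,-4.3,0],"twist": [0,0,16.4],"jaw": 1},
    {"xyz": [1.2,-4.3,0],"twist": [0,0,16.4],"jaw": 1},
    {"xyz": [1.2,-4.3,0],"twist": [0,0,16.4],"jaw": 1},
    {"xyz": [1.2,-4.3,0],"twist": [0,0,16.4],"jaw": 1}
  ]
}}

```text
time_s: 15.13
tool_pos: [0.5236, 0.0391, 0.324]
tool_rot: [180.0, 0.1, -10.6]
force: [-0.9, -0.8, -2.8]
grip_width: 0.0278
grasp_force: 25.0
```

Run:
```python
from cell import env
import cv2,numpy as np
o=env.get_obs();print(o["time_s"],o["tool_pos"],o["tool_rot"])
c=env.read_camera("wrist");np.savez("w4.npz",**c);cv2.imwrite("pics/w4.png",c["img"][:,:,::-1])
```

```text
15.1333 [0.52360903 0.03908055 0.32396615] [ 1.79954252e+02  1.00235224e-01 -1.05512520e+01]
```

View pics/w4.png

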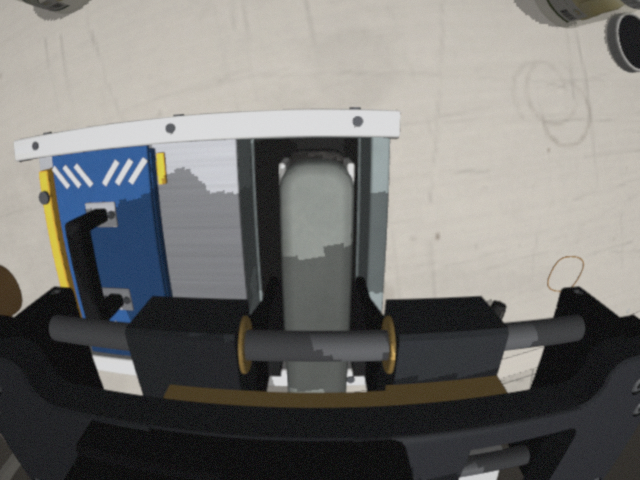

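The stapler sits over the open well, columns 280 to 353 against the opening at 240 to 385, and the hatch is flat behind its ribs. Centring and lowering.

>>> {"name": "servo_tool", "arguments": {
  "plan": [
    {"xyz": [-0.1,-0.4,0],"twist": [0,0,-0.2],"jaw": 1},
    {"xyz": [-0.1,-0.6,1],"twist": [0,0,-0.2],"jaw": 1},
    {"xyz": [-0.1,-0.6,2.5],"twist": [0,0,-0.2],"jaw": 1},
    {"xyz": [-0.1,-0.6,4],"twist": [0,0,-0.2],"jaw": 1},
    {"xyz": [-0.1,-0.6,5],"twist": [0,0,-0.2],"jaw": 1},
    {"xyz": [-0.1,-0.6,5],"twist": [0,0,-0.2],"jaw": 1}
  ]
}}

```text
time_s: 15.68
tool_pos: [0.5228, 0.0461, 0.2723]
tool_rot: [180.0, 0.3, -10.3]
force: [-0.9, -0.1, -2.1]
grip_width: 0.0274
grasp_force: 25.0
```

>>> {"name": "servo_tool", "arguments": {
  "plan": [
    {"xyz": [0,0,1],"twist": [0,0,0],"jaw": 1},
    {"xyz": [0,0,2],"twist": [0,0,0],"jaw": 1},
    {"xyz": [0,0,3],"twist": [0,0,0],"jaw": 1},
    {"xyz": [0,0,4],"twist": [0,0,0],"jaw": 1},
    {"xyz": [0,0,5],"twist": [0,0,0],"jaw": 1},
    {"xyz": [0,0,5.6],"twist": [0,0,0],"jaw": 1},
    {"xyz": [0,0,6],"twist": [0,0,0],"jaw": 1},
    {"xyz": [0,0,6.4],"twist": [0,0,0],"jaw": 1},
    {"xyz": [0,0,6.4],"twist": [0,0,0],"jaw": 1}
  ]
}}

```text
time_s: 16.43
tool_pos: [0.5238, 0.0463, 0.2104]
tool_rot: [180.0, 0.1, -10.4]
force: [-0.7, -0.1, -2.7]
grip_width: 0.0276
grasp_force: 25.0
```

>>> {"name": "servo_tool", "arguments": {
  "plan": [
    {"xyz": [0,0,0.3],"twist": [0,0,0],"jaw": 1},
    {"xyz": [0,0,0.6],"twist": [0,0,0],"jaw": 1},
    {"xyz": [0,0,0.8],"twist": [0,0,0],"jaw": 1},
    {"xyz": [0,0,1],"twist": [0,0,0],"jaw": 1},
    {"xyz": [0,0,1],"twist": [0,0,0],"jaw": 1}
  ]
}}

```text
time_s: 16.85
tool_pos: [0.5239, 0.0462, 0.2007]
tool_rot: [180.0, 0.0, -10.4]
force: [-0.2, -0.1, -2.9]
grip_width: 0.0278
grasp_force: 25.0
```

>>> {"name": "servo_tool", "arguments": {
  "plan": [
    {"xyz": [0,0,0.05],"twist": [0,0,0],"jaw": 1},
    {"xyz": [0,0,0.1],"twist": [0,0,0],"jaw": 1},
    {"xyz": [0,0,0.15],"twist": [0,0,0],"jaw": 1},
    {"xyz": [0,0,0.15],"twist": [0,0,0],"jaw": 1}
  ]
}}

```text
time_s: 17.18
tool_pos: [0.524, 0.0463, 0.1996]
tool_rot: [180.0, -0.0, -10.4]
force: [0.2, -0.1, -2.5]
grip_width: 0.028
grasp_force: 25.0
```

>>> {"name": "servo_tool", "arguments": {
  "plan": [
    {"xyz": [0,0,0.05],"twist": [0,0,0],"jaw": 1},
    {"xyz": [0,0,0.1],"twist": [0,0,0],"jaw": 1},
    {"xyz": [0,0,0.1],"twist": [0,0,0],"jaw": 1}
  ]
}}

```text
time_s: 17.43
tool_pos: [0.5241, 0.0464, 0.199]
tool_rot: [180.0, -0.0, -10.4]
force: [-1.4, -0.1, 3.3]
grip_width: 0.0277
grasp_force: 25.0
```

The stapler touches the floor at z = 0.199, as predicted. Releasing and rising.

>>> {"name": "servo_tool", "arguments": {
  "plan": [
    {"xyz": [0,0,0],"twist": [0,0,0],"jaw": 0.6},
    {"xyz": [0,0,0],"twist": [0,0,0],"jaw": 0.52},
    {"xyz": [0,0,0],"twist": [0,0,0],"jaw": 0.52},
    {"xyz": [0,0,0],"twist": [0,0,0],"jaw": 0.52},
    {"xyz": [0,0,-1],"twist": [0,0,0],"jaw": 0.52},
    {"xyz": [0,0,-3],"twist": [0,0,0],"jaw": 0.52},
    {"xyz": [0,0,-6],"twist": [0,0,0],"jaw": 0.52},
    {"xyz": [0,0,-9],"twist": [0,0,0],"jaw": 0.52},
    {"xyz": [0,0,-13],"twist": [0,0,0],"jaw": 0.52},
    {"xyz": [0,0,-15],"twist": [0,0,0],"jaw": 0.52}
  ]
}}

```text
time_s: 18.27
tool_pos: [0.5248, 0.047, 0.3537]
tool_rot: [-179.9, -0.3, -10.3]
force: [2.0, 0.5, -0.4]
grip_width: 0.0417
grasp_force: 0.0
```

Run:
```python
from cell import env
import cv2,numpy as np
o=env.get_obs();print(o["time_s"],o["tool_pos"],o["grip_width"],o["grasp_force"])
c=env.read_camera("wrist");cv2.imwrite("pics/w5.png",c["img"][:,:,::-1])
```

```text
18.2667 [0.52480357 0.04698668 0.35371807] 0.041736811519760546 0.0
```

View pics/w5.png

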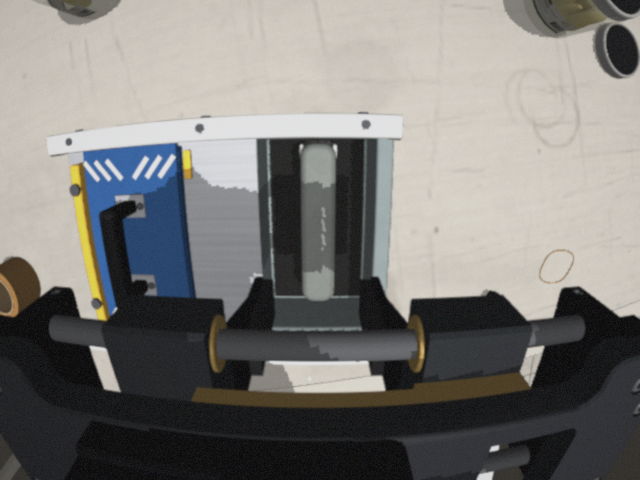

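The stapler stands in the well, columns 302 to 337 and rows 143 to 300. The hatch is parked flat between the ribs and the stop, and the gripper is clear.

```bash
python3 -c "
from cell import env
print(env.sign_off())"
```

```text
the job is handed in; nothing more can be done
None
```

I parked the hatch flat between the ribs and the yellow stop, set the stapler on its base on the well floor, and handed the job in at about 18 s of the 53 s; the sign-off returned no verdict.

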